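# Wind up the spring balancer and lock it

### The job

The spring drum of the tool balancer has run down. First stand the tall spray can, which is in the way right in front of the drum, upright in the shallow steel tray; then wind the wing key clockwise, turn after turn, until it comes up against its stop, and only when it is fully wound push the lock lever all the way over, from the balancer's front to its back. Keep the spray can upright and leave the other things on the bench alone.

Things in the scene. Friction and masses are not known exactly. Their poses are not given: they have to be found in the camera images.
- balancer: Tool balancer fixed to the bench: base plate 150x150x10 mm, on it an aluminium spring drum (130 mm diameter, 50 thick, centre at (0, 0, 88) mm) whose face looks forward and up: its axis leans 30 degrees from vertical towards -x. At y = -100 mm a grey block, 85 mm high, carries the lock lever. Origin: centre of the plate's underside; x to its back, z up; front (-x) faces the robot's right.
- key_grip (a point): Grip point of the wing key, on the drum's axis, at (-42, 0, 160) mm in the balancer's frame. The wing is flat steel, 90 mm long (x), 10 thick (y), 34 high (z; from 20 mm below this point to 14 above), on a stem; 25 mm free under it to the boss of the drum. Axes turn with the key: x along the wing, y across it, z out of the drum along the turning axis, 30 degrees from vertical.
- winding_key (a joint): Angle of the wing key in rad; grows as it is wound clockwise seen from in front of the drum (a negative turn about key_grip's z). 0 is run down, 5.0 the hard stop, fully wound; starts part-way. Spring and drag resist with 0.15 to 0.25 N m; it stays where it is let go.
- lock_lever_tip (a point): Centre of the 26 mm ball on the tip of the lock lever, a steel stick 80 mm long from its pivot at (20, -100, 82) mm in the balancer's frame; it swings in the balancer's x-z plane.
- lock_lever (a joint): Angle of the lock lever in rad: 0 leaning towards the balancer's front (-x), 1.0 fully over to the back (+x), locked. Starts near 0; stays where it is left.
- lube_can: Spray can with green cap, upright cylinder 59 mm diameter, 225 mm tall, 0.35 kg, standing just in front of the drum. Origin: centre of its underside, z up.
- tray: Shallow square steel tray 130x130 mm, rim 14 mm high, walls and floor 3 mm, fixed on the bench to the left or right. Origin: centre of its underside.
- mug: Bystander: white mug, 83 mm wide, 86 mm tall, handle to 110 mm. Origin: centre of its underside.
- wood_offcut: Bystander: block of wood 45x60x45 mm. Origin: underside.
- sanding_block: Bystander: sanding block 61x110x28 mm. Origin: underside.
- g_clamp: Bystander: G-clamp lying flat, 116x144x20 mm. Origin: underside.
- bar_offcut: Bystander: steel bar 20x88x20 mm. Origin: underside.
- cup_brush: Bystander: cup brush 67 mm diameter, 54 mm tall. Origin: underside.
There are look-alikes about, which are no part of the job. Of the things that look like the lube_can, the smaller one is meant.

How it is judged (in metres and radians):
On the way, in this order (a step that is already met when the one before it is completed fails the run):
1. the spray can stands upright in the tray, let go (horizontal distance between lube_can and tray below 0.046 m and height (world z) of lube_can below 0.01 m and angle between lube_can's own z axis and vertical below 0.1 rad and linear speed of lube_can below 0.02 m/s and contact force between lube_can and the arm below 0.05 N and contact force between lube_can and the fingers below 0.05 N), for 0.2 s.
2. the key is wound up to its stop, the lever still unlocked (value of joint winding_key above 4.85 rad and value of joint lock_lever below 0.35 rad), for 0.2 s.
3. the lock lever is pushed all the way over (value of joint lock_lever above 0.85 rad), for 0.2 s.
At the end, for the whole second after the job is handed in: The spray can stands upright (within 0.1 rad) on the tray's floor, its centre within 46 mm of the tray's centre, at rest and let go; the key is at its stop (over 4.85 of 5.0 rad) and at rest; the lock lever is over (over 0.85 of 1.0 rad) (all of step 1 and value of joint winding_key above 4.85 rad and value of joint lock_lever above 0.85 rad and velocity of joint winding_key between -0.05 and 0.05 rad/s); the robot touches nothing.
It fails at once if the lock lever is moved before the key is fully wound (value of joint lock_lever above 0.35 rad and value of joint winding_key below 4.75 rad).
It fails at once if the spray can is tipped over (angle between lube_can's own z axis and vertical above 0.6 rad).
It fails at once if a bystander is moved by more than 30 mm (distance of any of mug, wood_offcut, sanding_block, g_clamp, bar_offcut, cup_brush from where it was at the start of the episode above 0.03 m).
It also fails if it takes over 72 s, if anything falls off the work surface, if the arm or the gripper's body presses on something with over 40 N, if the wrist force passes 120 N, or if a joint passes its speed limit or range.

### The arm

A 7-joint arm with a two-finger parallel gripper is mounted at the origin on a cart in front of the work surface, level with it; the furniture and walls round the work are solid. World frame = base frame: x ahead of the robot, y to its left, z up, the work surface at z = 0. Lengths are in mm, angles in degrees, forces in N, time in s.
With the tool pointing down it reaches from about 400 to 875 mm from the base axis. Payload 6.5 kg.
Tool frame: the origin (TCP) lies midway between the tips of the shut fingers; the grasp point (between the pads) lies 19 mm behind it; z points along the fingers, y is the line along which they close (so a half turn about z gives the same grasp; the last joint's range is limited). The gripper opens to 88 mm and grips with 3 to 60 N. Pads are 18 mm wide; open, the fingers measure 123 mm over their backs; the gripper's body (75 mm by 187 mm) begins 45 mm behind the grasp point.
Start: joints at [-75.069, 30.733, -0.252, 88.115, 0.149, 61.152, -4.079], TCP at [208.654, 615.592, 238.716] pointing down, gripper open.
Joint ranges: [-154.64, 154.64], [-21.42, 123.67], [-72.66, 72.17], [13.99, 137.28], [-74.86, 254.86], [10.95, 109.41], [-158.01, 158.01]. Speed limits (degrees/s): [136.94, 136.94, 180, 180, 180, 180, 180].

### API

Orientations are given as a 3x3 rotation matrix whose columns are the frame's x, y, z axes.
In Python, from rig import get_state, camera, get_calibration, finish_job, find_in gives the robot as it stands.
- The arm moves only by the shell command python3 -m inch 'ROWS' [FORCE]. ROWS is JSON, a list of rows, each an object of numbers: "wx", "wy", "wz": the turn, a rotation vector about the tool's x, y, z in degrees; "tx", "ty", "tz": the shift along the tool's x, y, z in mm; "jaw": the opening, from -1 (shut) to 1 (fully open). In form: [{"wx": .., "wy": .., "wz": .., "tx": .., "ty": .., "tz": .., "jaw": ..}, ...]. A call has 1 to 10 rows; each row is the pose to reach, as a shift and turn from the pose commanded when the call began, along the tool's axes at that moment; what a row does not reach only later rows make up. A row lasts 1/12 s, in which the tool goes at most 41.7 mm and 7.16 degrees, less where a joint would pass 70% of its speed; a pose out of reach is approached as far as the arm can. A call with a gripper value outside its range is refused whole. The fingers move at their own pace and stop on an object; FORCE is the grip in N (left out, the last holds). Time passes only in rows, so rows that repeat a pose let the fingers close. It gives the time, the measured TCP pose, the force, the opening and the grip force at its end, in the units of the state.
- get_state(): the state, without advancing time (a new reading comes with each control period).
- camera(name): name is "scene" or "top"; returns (picture, depth): 400x640x3 uint8, blue, green, red; 400x640 float32, mm along the optical axis (not along the pixel's ray), 0 where there is no reading.
- get_calibration(name): a dict with "camera_matrix" (3x3 intrinsics, pixels), "k1" (the pictures are not rectified: a ray, as slopes to the right and down, at radius r is drawn at 1 + k1 r^2 times it, then the intrinsics apply), "R" (3x3) and "t" (3): a world point X has camera coordinates R X + t. Camera axes: x right, y down, z forward; pixel columns grow to the right and rows downward; lengths in mm; the calibration is good to about 2 mm. A picture is of the moment at which its call begins. get_calibration takes no time and is no camera call.
- finish_job(): hands the job in; it is judged then, once.
Trained networks look in the newest picture that a camera, given by its name, has taken for a name from the list of things; names that differ only in an ending like _2 or _b are one class to them, and where a whole thing is asked for, a point or a joint stands for the part that bears it (a point fixed in the world has none). Each returns a list of dicts, best first, with "conf" (0 to 1); they miss things now and then, are a little off and sometimes report something else, mostly with a low value. They report only what shows in the picture. A call takes as long as a camera call. They do not tell look-alikes from the thing itself.
- find_in(camera, target): "location" ([x, y, z] in mm, in world coordinates, good to about 4 mm: the middle of the surface that is visible of it).
The state is a dict: "time": time; "qpos": joint angles; "dq": joint speeds; "tau": joint torques, N m; "tool_pos": TCP position; "tcp_rot": TCP orientation; "force": force on the tool from outside, world axes, zero at the start; "ft_torque": the same for the moment, N m; "gripper_width": opening from 0.0 (shut) to 1.0 (fully open); "finger_force": force on a finger pad.
Only numpy, scipy, OpenCV 4.12 (cv2) and the standard library are available. Lean on these libraries where they do the work, as an engineer would, in place of code of your own. Each camera call takes 0.05 s, during which the arm holds its last target. There are 200 camera calls.

## Working session

There is one attempt and no reset: what is moved stays moved. The work goes in short steps, Python scripts to look and compute and a shell command to move; the robot and the scene stay as the last step left them, time stands still between calls to the robot, and variables do not carry over. Pictures are saved under pics/ and viewed, at most 10 in all, crops included, and the job is handed in when it is done.

```bash
mkdir -p pics; ls; cat > h.py <<'E'
import numpy as np, cv2
from rig import get_state, camera, get_calibration, finish_job, find_in
def px(name,X):
    c=get_calibration(name); R=np.array(c["R"]);t=np.array(c["t"]);K=np.array(c["camera_matrix"])
    p=R@np.array(X,float)+t; s=p[:2]/p[2]; s=s*(1+c["k1"]*(s@s)); return (K@[s[0],s[1],1])[:2].round(0)
def cloud(name,d):
    c=get_calibration(name); R=np.array(c["R"]);t=np.array(c["t"]);K=np.array(c["camera_matrix"])
    v,u=np.mgrid[0:400,0:640]
    a=np.stack([(u-K[0,2])/K[0,0],(v-K[1,2])/K[1,1]],-1); s=a.copy()
    for _ in range(10): s=a/(1+c["k1"]*(s**2).sum(-1,keepdims=True))
    P=np.dstack([s*d[...,None],d]); return (P-t)@R
E
cat > a.py <<'E'
from h import *
for n in ("scene","top"):
    im,d=camera(n); cv2.imwrite(f"pics/{n}0.png",im); np.save(f"{n}0.npy",d)
    for k in ["balancer","key_grip","lock_lever_tip","lube_can","tray","mug","wood_offcut","sanding_block","g_clamp","bar_offcut","cup_brush"]:
        for r in find_in(n,k)[:3]:
            if r["conf"]>.2: print(n,k,round(r["conf"],2),np.round(r["location"]),px(n,r["location"]))
s=get_state(); print(s["time"],s["tool_pos"],np.round(s["tcp_rot"],3),s["gripper_width"])
E
python3 a.py
```

```text
pics
scene balancer 0.69 [573.  52.  89.] [317. 205.]
scene key_grip 0.52 [602.  39. 157.] [327. 183.]
scene lock_lever_tip 0.36 [442. 297.  -1.] [233. 218.]
scene lock_lever_tip 0.31 [ 631. -396.   30.] [463. 274.]
scene lube_can 0.69 [ 468. -170.  204.] [361. 223.]
scene lube_can 0.59 [640. -24. 221.] [352. 166.]
scene tray 0.61 [441. 298.  -0.] [233. 218.]
scene wood_offcut 0.87 [ 363. -178.   45.] [338. 294.]
scene wood_offcut 0.61 [603.  37. 158.] [327. 183.]
scene sanding_block 0.67 [ 630. -395.   26.] [462. 275.]
scene g_clamp 0.82 [622. 377.  15.] [255. 180.]
scene bar_offcut 0.84 [381.  40.  26.] [279. 258.]
scene cup_brush 0.82 [ 615. -254.   34.] [413. 253.]
top balancer 0.96 [589.  81. 101.] [278. 189.]
top key_grip 0.7 [601.  42. 162.] [289. 180.]
top key_grip 0.36 [ 644. -392.   20.] [422. 176.]
top lube_can 0.9 [ 485. -142.  318.] [358. 208.]
top lube_can 0.71 [638. -31. 204.] [313. 164.]
top tray 0.71 [444. 296.   2.] [214. 240.]
top mug 0.81 [ 478. -333.   34.] [409. 225.]
top wood_offcut 0.5 [ 374. -174.   45.] [361. 258.]
top sanding_block 0.61 [ 643. -390.   24.] [422. 176.]
top g_clamp 0.62 [622. 387.  18.] [187. 186.]
top bar_offcut 0.6 [390.  48.  20.] [290. 255.]
top cup_brush 0.72 [ 622. -238.   32.] [377. 182.]
top cup_brush 0.41 [603.  42. 164.] [289. 179.]
1.2 [208.65307509 615.56926081 238.70286195] [[-0.947  0.321 -0.   ]
 [ 0.321  0.947 -0.   ]
 [-0.    -0.    -1.   ]] 1.0033200420135562
```

```bash
python3 - <<'E'
import cv2,numpy as np
a=cv2.imread("pics/scene0.png")[110:330,200:500];b=cv2.imread("pics/top0.png")[110:290,170:450]
cv2.imwrite("pics/c1.png",cv2.resize(a,None,fx=2.65,fy=2.65,interpolation=3));cv2.imwrite("pics/c2.png",cv2.resize(b,None,fx=2.8,fy=2.8,interpolation=3))
E
```

```text
(no output)
```

View pics/c1.png

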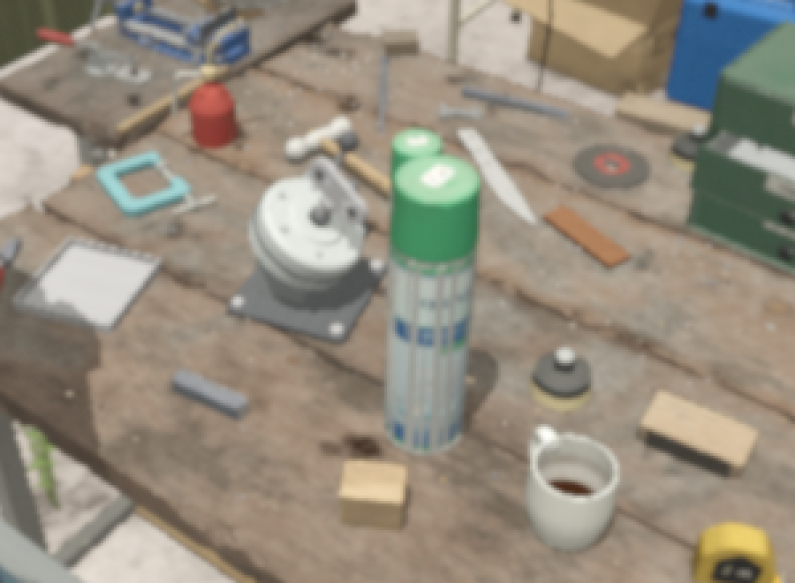

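View pics/c2.png

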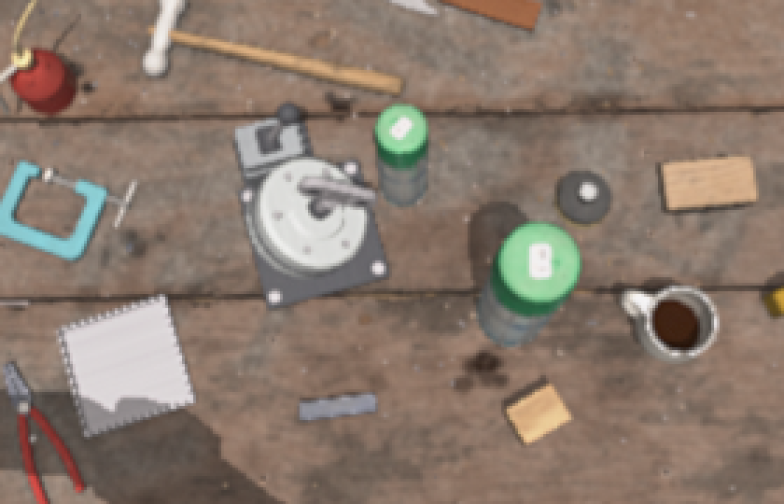

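```bash
cat >> h.py <<'E'
def onplane(name,u,v,z):
    P=cloud(name,np.ones((400,640))); c=get_calibration(name); C=-np.array(c["R"]).T@np.array(c["t"])
    p=cv2.remap(P.astype(np.float32),np.float32([[u]]),np.float32([[v]]),1)[0,0]; d=p-C
    return C+d*(z-C[2])/d[2]
E
cat > b.py <<'E'
from h import *
d=np.load("top0.npy"); P=cloud("top",d)
f=lambda u,v,z: onplane("top",170+u/2.8-.3,110+v/2.8-.3,z)
for uv in [(248,197),(274,297),(378,268),(350,168)]: print("bolt",f(*uv,12).round(1))
im=cv2.imread("pics/top0.png")
Z=P[...,2]
print("bench z",np.median(Z[(P[...,0]>450)&(P[...,0]<560)&(P[...,1]>-60)&(P[...,1]<0)]))
def sel(x0,x1,y0,y1,z0,z1):
    m=(P[...,0]>x0)&(P[...,0]<x1)&(P[...,1]>y0)&(P[...,1]<y1)&(Z>z0)&(Z<z1)&(d>0); return P[m]
q=sel(590,700,-80,10,205,245); print("can top",len(q),q.mean(0),q.min(0),q.max(0),cv2.minEnclosingCircle(q[:,:2].astype(np.float32)))
q=sel(430,560,-220,-60,290,340); print("big top",len(q),q.mean(0))
q=sel(350,530,200,390,7,25); print("rim",len(q),cv2.minAreaRect(q[:,:2].astype(np.float32)))
for s in [(58,325),(165,297),(194,402),(87,436)]: print("tray",f(*s,14).round(1))
q=sel(660,760,50,170,60,170)
q2=q[q[:,2]>125]; print("ball",len(q2),q2.mean(0) if len(q2) else 0, q2.max(0) if len(q2) else 0)
q=sel(500,680,0,180,60,200)
best=None; rng=np.random.default_rng(0)
for _ in range(500):
    a,b,c=q[rng.choice(len(q),3,False)]; n=np.cross(b-a,c-a); l=np.linalg.norm(n)
    if l<1: continue
    n/=l; n*=np.sign(n[2]); 
    if abs(n[2]-.866)>.08: continue
    k=np.abs((q-a)@n)<2.5
    if best is None or k.sum()>best.sum(): best=k
w=q[best]; c0=w.mean(0); n=np.linalg.svd(w-c0)[2][2]; n*=np.sign(n[2])
print("face",len(w),c0,n,"tilt",np.degrees(np.arccos(n[2])),"dir",np.degrees(np.arctan2(n[1],n[0])))
h=(q-c0)@n; k=q[h>20]; print("above",len(k)); 
k=k[(h[h>20]<80)]; print(k.mean(0)); 
u,s,vt=np.linalg.svd(k-k.mean(0)); print(vt,s, np.c_[k.round(0),((k-c0)@n).round(0)][:60].tolist())
E
python3 b.py
```

```text
bolt [639.9 153.6  12. ]
bolt [518.8 121.9  12. ]
bolt [ 5.514e+02 -1.000e-01  1.200e+01]
bolt [673.7  32.1  12. ]
bench z -1.233976949012962
can top 296 [652.37746959 -30.16228173 222.34241681] [626.73332249 -56.1521962  206.05359528] [682.53468307  -4.6587609  230.70223121] ((654.72265625, -30.540956497192383), 27.995437622070312)
big top 736 [ 494.77545061 -152.74914194  316.54634961]
rim 290 ((429.8890380859375, 307.8243713378906), (162.6533660888672, 177.05145263671875), 9.431678771972656)
tray [489.7 372.3  14. ]
tray [520.6 248.9  14. ]
tray [398.  212.6  14. ]
tray [361.5 333.7  14. ]
ball 59 [691.93065356  92.98511267 159.82195962] [704.55732727 108.68700782 169.97020768]
face 544 [590.9728286   73.15654278 115.3557152 ] [ 0.12844016 -0.46179914  0.87763585] tilt 28.641521060554506 dir -74.45715946970193
above 217
[603.08188469  40.09395882 162.89530769]
[[-0.13015086 -0.86693313 -0.48113169]
 [-0.25673086  0.49817616 -0.8281967 ]
 [-0.9576795  -0.01573084  0.28740655]] [345.73106795 185.68264167  39.94976383] [[616.0, 64.0, 186.0, 70.0], [614.0, 76.0, 181.0, 60.0], [613.0, 
[... 915 characters left out ...]
 [607.0, 49.0, 183.0, 73.0], [607.0, 46.0, 184.0, 75.0], [608.0, 43.0, 182.0, 75.0], [609.0, 41.0, 175.0, 70.0], [609.0, 38.0, 177.0, 73.0], [610.0, 35.0, 172.0, 69.0], [610.0, 32.0, 171.0, 70.0], [610.0, 29.0, 172.0, 72.0], [611.0, 27.0, 167.0, 70.0], [606.0, 79.0, 177.0, 54.0], [606.0, 76.0, 177.0, 55.0], [607.0, 73.0, 176.0, 55.0], [605.0, 70.0, 182.0, 62.0], [606.0, 67.0, 178.0, 60.0], [605.0, 64.0, 181.0, 63.0], [605.0, 61.0, 182.0, 66.0], [606.0, 58.0, 177.0, 63.0], [605.0, 55.0, 182.0, 68.0], [606.0, 53.0, 178.0, 66.0], [603.0, 49.0, 188.0, 76.0], [606.0, 47.0, 175.0, 67.0], [604.0, 43.0, 183.0, 75.0], [606.0, 41.0, 175.0, 69.0], [606.0, 38.0, 177.0, 72.0], [606.0, 35.0, 175.0, 72.0]]
```

```bash
cat > g.py <<'E'
# usage: g.py x y z [ax ay az yx yy yz]  -> shift/turn from current pose
import sys; from h import *
from scipy.spatial.transform import Rotation as Ro
s=get_state(); R=np.array(s["tcp_rot"]); p=np.array(s["tool_pos"]); a=np.array([float(v) for v in sys.argv[1:]])
print("t",s["time"],"p",p.round(1),"q",np.round(s["qpos"],1),"F",np.round(s["force"],1),"w",round(s["gripper_width"],2),"ff",s["finger_force"])
if len(a)>=3: print("shift",(R.T@(a[:3]-p)).round(1))
if len(a)==9:
    z=a[3:6]/np.linalg.norm(a[3:6]); y=a[6:]-(a[6:]@z)*z; y/=np.linalg.norm(y)
    for k in (1,-1): 
        T=np.c_[np.cross(k*y,z),k*y,z]; print("turn",np.degrees(Ro.from_matrix(R.T@T).as_rotvec()).round(1))
E
python3 - <<'E'
import cv2
a=cv2.imread("pics/top0.png")[135:245,255:395]
cv2.imwrite("pics/c3.png",cv2.resize(a,None,fx=5,fy=5,interpolation=3))
E
python3 -c "
from h import *
print(onplane('top',313.2,156.5,225), onplane('top',362.5,204,318))"
python3 g.py 654 -30 300
```

```text
[652.28168509 -30.99876158 225.        ] [ 495.27974832 -154.859906    318.        ]
t 1.2 p [208.7 615.6 238.7] q [-75.1  30.7  -0.3  88.1   0.1  61.2  -4.1] F [-0.4  0.5 -0.6] w 1.0 ff 0.0
shift [-629.  -468.5  -61.3]
```

View pics/c3.png

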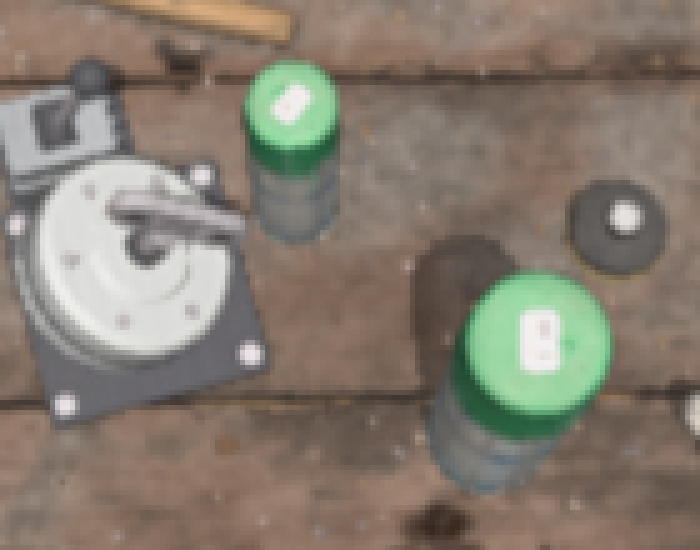

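Green-capped candidates in the top picture: the small can at (313,157), next to the drum, and the larger can at (362,204). The crop confirms the small one is meant, at about (653,-30). The lever ball is at crop (90,78), leaning towards the front, and the wing runs from (115,205) to (245,225).

```bash
python3 -m inch '[{"tx":-20,"ty":-15,"tz":-20,"jaw":1},{"tx":-45,"ty":-34,"tz":-40,"jaw":1},{"tx":-75,"ty":-56,"tz":-61,"jaw":1},{"tx":-105,"ty":-79,"tz":-61,"jaw":1},{"tx":-136,"ty":-102,"tz":-61,"jaw":1},{"tx":-168,"ty":-125,"tz":-61,"jaw":1},{"tx":-200,"ty":-149,"tz":-61,"jaw":1},{"tx":-232,"ty":-173,"tz":-61,"jaw":1},{"tx":-264,"ty":-197,"tz":-61,"jaw":1},{"tx":-296,"ty":-220,"tz":-61,"jaw":1}]' && python3 g.py 653 -30 300
```

```text
validation failed for argument at $[0]...
```

```bash
python3 -m inch '[{"wx":0,"wy":0,"wz":0,"tx":-20,"ty":-15,"tz":-20,"jaw":1}, {"wx":0,"wy":0,"wz":0,"tx":-45,"ty":-34,"tz":-40,"jaw":1},{"wx":0,"wy":0,"wz":0,"tx":-75,"ty":-56,"tz":-61,"jaw":1},{"wx":0,"wy":0,"wz":0,"tx":-105,"ty":-79,"tz":-61,"jaw":1},{"wx":0,"wy":0,"wz":0,"tx":-136,"ty":-102,"tz":-61,"jaw":1},{"wx":0,"wy":0,"wz":0,"tx":-168,"ty":-125,"tz":-61,"jaw":1},{"wx":0,"wy":0,"wz":0,"tx":-200,"ty":-149,"tz":-61,"jaw":1},{"wx":0,"wy":0,"wz":0,"tx":-232,"ty":-173,"tz":-61,"jaw":1},{"wx":0,"wy":0,"wz":0,"tx":-264,"ty":-197,"tz":-61,"jaw":1},{"wx":0,"wy":0,"wz":0,"tx":-296,"ty":-220,"tz":-61,"jaw":1}]' && python3 g.py 653 -30 300
```

```text
time: 2.03
tool_pos: [419.2, 310.4, 300.0]
tcp_rot: [[-0.947, 0.321, 0.0], [0.321, 0.947, 0.0], [-0.0, 0.001, -1.0]]
force: [0.4, 0.5, 0.2]
gripper_width: 1.0
finger_force: 0.0
t 2.0333 p [419.2 310.4 300. ] q [-47.7  14.3   7.5 103.9  -2.1  61.9  31.8] F [0.4 0.5 0.2] w 1.0 ff 0.0
shift [-330.7 -247.3   -0. ]
```

```bash
python3 -m inch '[{"wx":0,"wy":0,"wz":0,"tx":-35,"ty":-26,"tz":0,"jaw":1},{"wx":0,"wy":0,"wz":0,"tx":-70,"ty":-52,"tz":0,"jaw":1},{"wx":0,"wy":0,"wz":0,"tx":-105,"ty":-79,"tz":0,"jaw":1},{"wx":0,"wy":0,"wz":0,"tx":-140,"ty":-105,"tz":0,"jaw":1},{"wx":0,"wy":0,"wz":0,"tx":-175,"ty":-131,"tz":0,"jaw":1},{"wx":0,"wy":0,"wz":0,"tx":-210,"ty":-157,"tz":0,"jaw":1},{"wx":0,"wy":0,"wz":0,"tx":-245,"ty":-183,"tz":0,"jaw":1},{"wx":0,"wy":0,"wz":0,"tx":-280,"ty":-209,"tz":0,"jaw":1},{"wx":0,"wy":0,"wz":0,"tx":-310,"ty":-232,"tz":0,"jaw":1},{"wx":0,"wy":0,"wz":0,"tx":-330,"ty":-247,"tz":0,"jaw":1}]' && python3 g.py 653 -30 172
```

```text
time: 2.87
tool_pos: [652.7, -30.3, 299.8]
tcp_rot: [[-0.947, 0.322, 0.0], [0.322, 0.947, -0.001], [-0.001, -0.0, -1.0]]
force: [0.5, -0.3, -0.4]
gripper_width: 1.002
finger_force: 0.0
t 2.8667 p [652.7 -30.3 299.8] q [-13.3  28.7  17.7  84.5  -9.   68.1  77. ] F [ 0.5 -0.3 -0.4] w 1.0 ff 0.0
shift [ -0.2   0.4 127.8]
```

```bash
python3 -m inch '[{"wx":0,"wy":0,"wz":0,"tx":0,"ty":0,"tz":25,"jaw":1},{"wx":0,"wy":0,"wz":0,"tx":0,"ty":0,"tz":50,"jaw":1},{"wx":0,"wy":0,"wz":0,"tx":0,"ty":0,"tz":75,"jaw":1},{"wx":0,"wy":0,"wz":0,"tx":0,"ty":0,"tz":100,"jaw":1},{"wx":0,"wy":0,"wz":0,"tx":0,"ty":0,"tz":120,"jaw":1},{"wx":0,"wy":0,"wz":0,"tx":0,"ty":0,"tz":128,"jaw":1},{"wx":0,"wy":0,"wz":0,"tx":0,"ty":0,"tz":128,"jaw":0.5},{"wx":0,"wy":0,"wz":0,"tx":0,"ty":0,"tz":128,"jaw":0},{"wx":0,"wy":0,"wz":0,"tx":0,"ty":0,"tz":128,"jaw":-0.5},{"wx":0,"wy":0,"wz":0,"tx":0,"ty":0,"tz":128,"jaw":-1}]' 25 && python3 -m inch '[{"wx":0,"wy":0,"wz":0,"tx":0,"ty":0,"tz":0,"jaw":-1},{"wx":0,"wy":0,"wz":0,"tx":0,"ty":0,"tz":0,"jaw":-1},{"wx":0,"wy":0,"wz":0,"tx":0,"ty":0,"tz":0,"jaw":-1},{"wx":0,"wy":0,"wz":0,"tx":0,"ty":0,"tz":0,"jaw":-1}]'
```

```text
time: 3.7
tool_pos: [652.7, -27.7, 173.4]
tcp_rot: [[-0.947, 0.321, 0.003], [0.321, 0.947, 0.0], [-0.003, 0.001, -1.0]]
force: [-0.1, 0.8, 0.1]
gripper_width: 0.72
finger_force: 0.0
time: 4.03
tool_pos: [652.4, -27.9, 173.0]
tcp_rot: [[-0.947, 0.321, 0.002], [0.321, 0.947, -0.0], [-0.002, 0.001, -1.0]]
force: [-1.2, -1.0, 6.0]
gripper_width: 0.635
finger_force: 25.0
```

```bash
python3 -m inch '[{"wx":0,"wy":0,"wz":0,"tx":0,"ty":0,"tz":-10,"jaw":-1},{"wx":0,"wy":0,"wz":0,"tx":0,"ty":0,"tz":-30,"jaw":-1},{"wx":0,"wy":0,"wz":0,"tx":0,"ty":0,"tz":-55,"jaw":-1},{"wx":0,"wy":0,"wz":0,"tx":0,"ty":0,"tz":-85,"jaw":-1},{"wx":0,"wy":0,"wz":0,"tx":0,"ty":0,"tz":-115,"jaw":-1},{"wx":0,"wy":0,"wz":0,"tx":0,"ty":0,"tz":-145,"jaw":-1},{"wx":0,"wy":0,"wz":0,"tx":0,"ty":0,"tz":-175,"jaw":-1},{"wx":0,"wy":0,"wz":0,"tx":0,"ty":0,"tz":-200,"jaw":-1},{"wx":0,"wy":0,"wz":0,"tx":0,"ty":0,"tz":-215,"jaw":-1},{"wx":0,"wy":0,"wz":0,"tx":0,"ty":0,"tz":-222,"jaw":-1}]' 35 && python3 g.py 443 295 395
```

```text
time: 4.87
tool_pos: [651.8, -27.6, 396.2]
tcp_rot: [[-0.947, 0.321, 0.002], [0.321, 0.947, 0.0], [-0.002, 0.001, -1.0]]
force: [0.7, -0.2, -4.8]
gripper_width: 0.632
finger_force: 35.0
t 4.8667 p [651.8 -27.6 396.2] q [-13.9  25.3  18.7  76.7  -8.   79.1  75.9] F [ 0.7 -0.2 -4.8] w 0.63 ff 34.99487925320864
shift [301.4 238.5   0.7]
```

```bash
python3 -m inch '[{"wx":0,"wy":0,"wz":0,"tx":8,"ty":6,"tz":0,"jaw":-1},{"wx":0,"wy":0,"wz":0,"tx":24,"ty":19,"tz":0,"jaw":-1},{"wx":0,"wy":0,"wz":0,"tx":44,"ty":35,"tz":0,"jaw":-1},{"wx":0,"wy":0,"wz":0,"tx":66,"ty":52,"tz":0,"jaw":-1},{"wx":0,"wy":0,"wz":0,"tx":88,"ty":70,"tz":0,"jaw":-1},{"wx":0,"wy":0,"wz":0,"tx":110,"ty":87,"tz":0,"jaw":-1},{"wx":0,"wy":0,"wz":0,"tx":132,"ty":104,"tz":0,"jaw":-1},{"wx":0,"wy":0,"wz":0,"tx":154,"ty":122,"tz":0,"jaw":-1},{"wx":0,"wy":0,"wz":0,"tx":176,"ty":139,"tz":0,"jaw":-1},{"wx":0,"wy":0,"wz":0,"tx":198,"ty":157,"tz":0,"jaw":-1}]' >/dev/null && python3 -m inch '[{"wx":0,"wy":0,"wz":0,"tx":22,"ty":17,"tz":0,"jaw":-1},{"wx":0,"wy":0,"wz":0,"tx":44,"ty":35,"tz":0,"jaw":-1},{"wx":0,"wy":0,"wz":0,"tx":66,"ty":52,"tz":0,"jaw":-1},{"wx":0,"wy":0,"wz":0,"tx":84,"ty":66,"tz":0,"jaw":-1},{"wx":0,"wy":0,"wz":0,"tx":96,"ty":76,"tz":0,"jaw":-1},{"wx":0,"wy":0,"wz":0,"tx":103,"ty":81,"tz":0,"jaw":-1},{"wx":0,"wy":0,"wz":0,"tx":103,"ty":81,"tz":0,"jaw":-1},{"wx":0,"wy":0,"wz":0,"tx":103,"ty":81,"tz":0,"jaw":-1}]' && python3 g.py 443 295 177 && python3 - <<'E'
from h import *
im,d=camera("scene"); cv2.imwrite("pics/s2.png",cv2.resize(im[40:300,100:420],None,fx=2.3,fy=2.3,interpolation=3))
P=cloud("scene",d); hsv=cv2.cvtColor(im,cv2.COLOR_BGR2HSV)
print([ (r["conf"],np.round(r["location"])) for r in find_in("scene","lube_can")], [ (r["conf"],np.round(r["location"])) for r in find_in("scene","tray")])
E
```

```text
time: 6.37
tool_pos: [442.6, 293.6, 392.8]
tcp_rot: [[-0.947, 0.321, -0.001], [0.321, 0.947, -0.002], [0.0, -0.002, -1.0]]
force: [-0.4, -1.3, -4.8]
gripper_width: 0.63
finger_force: 35.0
t 6.3667 p [442.6 293.6 392.8] q [-44.9  11.4   7.7  94.7  -1.5  74.1  34.4] F [-0.4 -1.3 -4.8] w 0.63 ff 34.99433018267155
shift [ -0.    1.9 215.8]
[(0.92, array([424., 273., 322.])), (0.71, array([ 468., -171.,  205.]))] [(0.97, array([440., 301.,   1.]))]
```

View pics/s2.png

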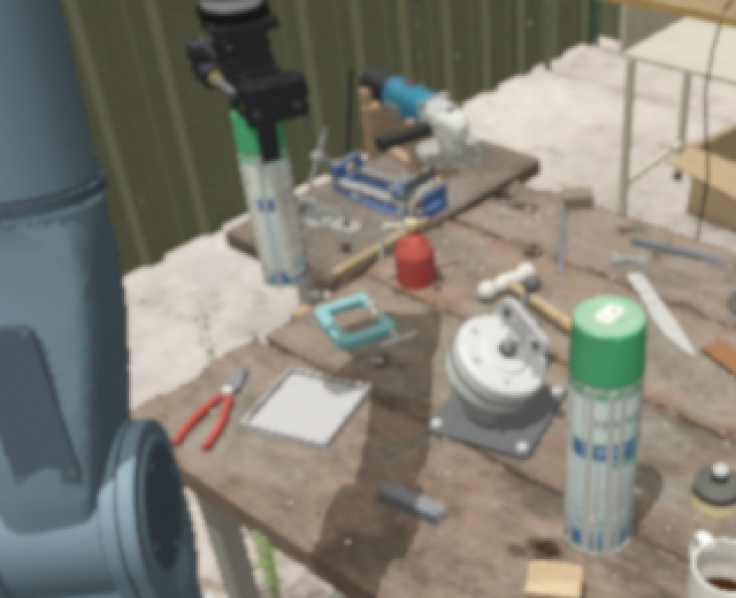

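The can hangs upright in the gripper, at (270,200) in the crop. The empty tray is at (305,407) below it, so I lower the can now.

```bash
python3 -m inch '[{"wx":0,"wy":0,"wz":0,"tx":0,"ty":1,"tz":12,"jaw":-1},{"wx":0,"wy":0,"wz":0,"tx":0,"ty":2,"tz":36,"jaw":-1},{"wx":0,"wy":0,"wz":0,"tx":0,"ty":2,"tz":64,"jaw":-1},{"wx":0,"wy":0,"wz":0,"tx":0,"ty":2,"tz":92,"jaw":-1},{"wx":0,"wy":0,"wz":0,"tx":0,"ty":2,"tz":120,"jaw":-1},{"wx":0,"wy":0,"wz":0,"tx":0,"ty":2,"tz":148,"jaw":-1},{"wx":0,"wy":0,"wz":0,"tx":0,"ty":2,"tz":172,"jaw":-1},{"wx":0,"wy":0,"wz":0,"tx":0,"ty":2,"tz":192,"jaw":-1},{"wx":0,"wy":0,"wz":0,"tx":0,"ty":2,"tz":203,"jaw":-1},{"wx":0,"wy":0,"wz":0,"tx":0,"ty":2,"tz":208,"jaw":-1}]' >/dev/null && python3 -m inch '[{"wx":0,"wy":0,"wz":0,"tx":0,"ty":0,"tz":2,"jaw":-1},{"wx":0,"wy":0,"wz":0,"tx":0,"ty":0,"tz":4,"jaw":-1},{"wx":0,"wy":0,"wz":0,"tx":0,"ty":0,"tz":6,"jaw":-1},{"wx":0,"wy":0,"wz":0,"tx":0,"ty":0,"tz":7,"jaw":-1},{"wx":0,"wy":0,"wz":0,"tx":0,"ty":0,"tz":7,"jaw":-1},{"wx":0,"wy":0,"wz":0,"tx":0,"ty":0,"tz":7,"jaw":-1}]' 15
```

```text
time: 7.85
tool_pos: [443.8, 296.5, 179.2]
tcp_rot: [[-0.947, 0.321, 0.001], [0.321, 0.947, 0.0], [-0.0, 0.001, -1.0]]
force: [0.5, -0.1, -5.1]
gripper_width: 0.64
finger_force: 15.0
```

```bash
python3 -m inch '[{"wx":0,"wy":0,"wz":0,"tx":0,"ty":0,"tz":1,"jaw":-1},{"wx":0,"wy":0,"wz":0,"tx":0,"ty":0,"tz":2,"jaw":-1},{"wx":0,"wy":0,"wz":0,"tx":0,"ty":0,"tz":3,"jaw":-1},{"wx":0,"wy":0,"wz":0,"tx":0,"ty":0,"tz":4,"jaw":-1},{"wx":0,"wy":0,"wz":0,"tx":0,"ty":0,"tz":4,"jaw":-1},{"wx":0,"wy":0,"wz":0,"tx":0,"ty":0,"tz":4,"jaw":-1}]'
```

```text
time: 8.35
tool_pos: [444.2, 296.4, 176.0]
tcp_rot: [[-0.947, 0.321, 0.001], [0.321, 0.947, 0.001], [-0.001, 0.001, -1.0]]
force: [-1.4, -1.4, 5.9]
gripper_width: 0.634
finger_force: 15.0
```

```bash
python3 -m inch '[{"wx":0,"wy":0,"wz":0,"tx":0,"ty":0,"tz":0,"jaw":0.4},{"wx":0,"wy":0,"wz":0,"tx":0,"ty":0,"tz":0,"jaw":0.7},{"wx":0,"wy":0,"wz":0,"tx":0,"ty":0,"tz":0,"jaw":1},{"wx":0,"wy":0,"wz":0,"tx":0,"ty":0,"tz":0,"jaw":1},{"wx":0,"wy":0,"wz":0,"tx":0,"ty":0,"tz":-10,"jaw":1},{"wx":0,"wy":0,"wz":0,"tx":0,"ty":0,"tz":-30,"jaw":1},{"wx":0,"wy":0,"wz":0,"tx":0,"ty":0,"tz":-55,"jaw":1},{"wx":0,"wy":0,"wz":0,"tx":0,"ty":0,"tz":-80,"jaw":1},{"wx":0,"wy":0,"wz":0,"tx":0,"ty":0,"tz":-110,"jaw":1},{"wx":0,"wy":0,"wz":0,"tx":0,"ty":0,"tz":-140,"jaw":1}]'; python3 - <<'E'
from h import *
im,d=camera("top"); cv2.imwrite("pics/t3.png",im)
print([ (r["conf"],np.round(r["location"])) for r in find_in("top","lube_can")])
P=cloud("top",d); Z=P[...,2]
def sel(x0,x1,y0,y1,z0,z1):
    m=(P[...,0]>x0)&(P[...,0]<x1)&(P[...,1]>y0)&(P[...,1]<y1)&(Z>z0)&(Z<z1)&(d>0); return P[m]
X=np.array([-.264,.965,0]);Y=np.array([-.965,-.264,0]);n=-.5*X+.866*np.array([0,0,1]);u=.866*X+np.array([0,0,.5])
G=np.array([596,76.9,0])-42*X+[0,0,160]
q=sel(500,700,-40,140,90,220); r=q-G; k=r[(np.abs(r@n)<25)&(np.abs(r@u)<60)&(np.abs(r@Y)<60)]
ab=np.c_[k@u,k@Y,k@n]; print(len(k),ab.mean(0),ab.min(0),ab.max(0))
(cx,cy),wh,an=cv2.minAreaRect(ab[:,:2].astype(np.float32)); print(cx,cy,wh,an)
l=cv2.fitLine(ab[:,:2].astype(np.float32),cv2.DIST_HUBER,0,.01,.01).ravel(); print("wing angle deg",np.degrees(np.arctan2(l[1],l[0])),l)
E
```

```text
time: 9.18
tool_pos: [443.4, 296.0, 316.7]
tcp_rot: [[-0.947, 0.321, 0.0], [0.321, 0.947, -0.0], [-0.0, -0.0, -1.0]]
force: [-1.0, 1.5, 0.0]
gripper_width: 0.999
finger_force: 0.0
[(0.81, array([ 485., -141.,  316.])), (0.74, array([435., 271., 100.]))]
212 [4.86987841 2.91841472 1.12405959] [-37.6009061  -18.3739201  -21.95258453] [44.92245698 19.82100365 17.36184388]
2.8902664184570312 3.5828475952148438 (16.728504180908203, 87.00943756103516) 70.61721801757812
wing angle deg -20.21717 [ 0.9383895  -0.34557945  3.940572    4.094267  ]
```

```bash
python3 g.py 618 -12 250 -.132 .4825 -.866 -.985 .0405 .1725; python3 g.py 560 100 330
```

```text
t 9.2833 p [445.9 297.8 320.4] q [-44.6  14.5   7.4 100.8  -2.1  64.4  34.6] F [-0.1 -0.1  1. ] w 1.0 ff 0.0
shift [-262.2 -238.7   69.8]
turn [ -32.7  -10.  -101.1]
turn [-9.4 30.7 74.4]
t 9.2833 p [445.9 297.8 320.4] q [-44.6  14.5   7.4 100.8  -2.1  64.4  34.6] F [-0.1 -0.1  1. ] w 1.0 ff 0.0
shift [-171.7 -150.6  -10. ]
```

```bash
python3 -m inch '[{"wx":0,"wy":0,"wz":0,"tx":-10,"ty":-9,"tz":-5,"jaw":1},{"wx":0,"wy":0,"wz":0,"tx":-28,"ty":-25,"tz":-10,"jaw":1},{"wx":-0.6,"wy":1.9,"wz":4.6,"tx":-48,"ty":-42,"tz":-10,"jaw":1},{"wx":-1.3,"wy":4.2,"wz":10.2,"tx":-70,"ty":-61,"tz":-10,"jaw":1},{"wx":-2,"wy":6.6,"wz":15.9,"tx":-92,"ty":-81,"tz":-10,"jaw":1},{"wx":-2.7,"wy":8.9,"wz":21.6,"tx":-114,"ty":-100,"tz":-10,"jaw":1},{"wx":-3.4,"wy":11.3,"wz":27.3,"tx":-134,"ty":-118,"tz":-10,"jaw":1},{"wx":-4.2,"wy":13.6,"wz":33,"tx":-152,"ty":-133,"tz":-10,"jaw":1},{"wx":-4.9,"wy":16,"wz":38.7,"tx":-166,"ty":-146,"tz":-10,"jaw":1},{"wx":-5.5,"wy":18,"wz":43.6,"tx":-172,"ty":-151,"tz":-10,"jaw":1}]'; python3 g.py 618 -12 250 -.132 .4825 -.866 .985 -.0405 -.1725
```

```text
time: 10.12
tool_pos: [559.2, 94.4, 324.4]
tcp_rot: [[-0.423, 0.89, -0.167], [0.85, 0.454, 0.267], [0.314, -0.029, -0.949]]
force: [0.4, -0.3, 0.2]
gripper_width: 1.001
finger_force: 0.0
t 10.1167 p [559.2  94.4 324.4] q [-19.5  24.3  20.3  90.4 -24.3  78.   34.1] F [ 0.4 -0.3  0.2] w 1.0 ff 0.0
shift [-138.6    6.2   32.4]
turn [-4.2 12.9 30.1]
turn [ -17.2   -5.6 -148.9]
```

```bash
python3 -m inch '[{"wx":-0.5,"wy":1.6,"wz":3.8,"tx":-12,"ty":1,"tz":0,"jaw":1},{"wx":-1,"wy":3.2,"wz":7.5,"tx":-32,"ty":2,"tz":3,"jaw":1},{"wx":-1.6,"wy":4.8,"wz":11.3,"tx":-54,"ty":3,"tz":8,"jaw":1},{"wx":-2.1,"wy":6.5,"wz":15,"tx":-76,"ty":4,"tz":14,"jaw":1},{"wx":-2.6,"wy":8.1,"wz":18.8,"tx":-98,"ty":5,"tz":20,"jaw":1},{"wx":-3.2,"wy":9.7,"wz":22.6,"tx":-118,"ty":6,"tz":26,"jaw":1},{"wx":-3.7,"wy":11.3,"wz":26.3,"tx":-132,"ty":6,"tz":30,"jaw":1},{"wx":-4.2,"wy":12.9,"wz":30.1,"tx":-139,"ty":6,"tz":32,"jaw":1},{"wx":-4.2,"wy":12.9,"wz":30.1,"tx":-139,"ty":6,"tz":32,"jaw":1}]'; python3 g.py 602.5 45.8 146.3 -.132 .4825 -.866 .985 -.0405 -.1725
python3 - <<'E'
from h import *
im,d=camera("scene"); cv2.imwrite("pics/s4.png",cv2.resize(im[60:300,180:460],None,fx=2.4,fy=2.4,interpolation=3))
print([ (r["conf"],np.round(r["location"])) for r in find_in("scene","lube_can")])
E
```

```text
time: 10.87
tool_pos: [617.1, -11.3, 248.4]
tcp_rot: [[0.117, 0.984, -0.136], [0.876, -0.038, 0.482], [0.469, -0.175, -0.866]]
force: [-1.0, -0.2, -0.6]
gripper_width: 0.999
finger_force: 0.0
t 10.8667 p [617.1 -11.3 248.4] q [ -4.9  37.7  24.2  85.4 -40.   81.2  26.2] F [-1.  -0.2 -0.6] w 1.0 ff 0.0
shift [  0.4   1.4 117.9]
turn [-0.2  0.1  0. ]
turn [-1.0e-01 -3.0e-01 -1.8e+02]
[(0.93, array([430., 275., 136.])), (0.69, array([ 469., -168.,  202.]))]
```

View pics/s4.png

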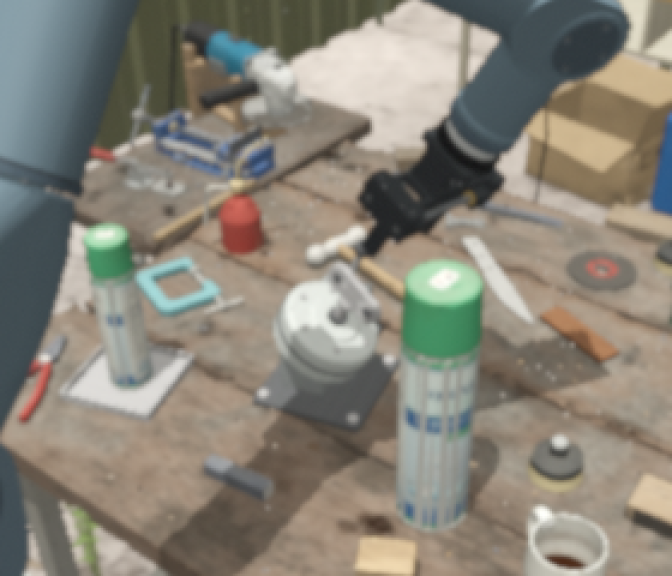

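The can stands upright in the tray, at crop (120,310), and the gripper is lined up above the wing at (350,290). I advance onto the key.

```bash
python3 -m inch '[{"wx":0,"wy":0,"wz":0,"tx":0,"ty":1,"tz":15,"jaw":1},{"wx":0,"wy":0,"wz":0,"tx":0,"ty":1,"tz":38,"jaw":1},{"wx":0,"wy":0,"wz":0,"tx":0,"ty":1,"tz":60,"jaw":1},{"wx":0,"wy":0,"wz":0,"tx":0,"ty":1,"tz":80,"jaw":1},{"wx":0,"wy":0,"wz":0,"tx":0,"ty":1,"tz":95,"jaw":1},{"wx":0,"wy":0,"wz":0,"tx":0,"ty":1,"tz":107,"jaw":1},{"wx":0,"wy":0,"wz":0,"tx":0,"ty":1,"tz":115,"jaw":1},{"wx":0,"wy":0,"wz":0,"tx":0,"ty":1,"tz":118,"jaw":0.4},{"wx":0,"wy":0,"wz":0,"tx":0,"ty":1,"tz":118,"jaw":-0.2},{"wx":0,"wy":0,"wz":0,"tx":0,"ty":1,"tz":118,"jaw":-0.5}]' 10;  python3 -m inch '[{"wx":0,"wy":0,"wz":0,"tx":0,"ty":0,"tz":0,"jaw":-0.5},{"wx":0,"wy":0,"wz":0,"tx":0,"ty":0,"tz":0,"jaw":-1},{"wx":0,"wy":0,"wz":0,"tx":0,"ty":0,"tz":0,"jaw":-1},{"wx":0,"wy":0,"wz":0,"tx":0,"ty":0,"tz":0,"jaw":-1},{"wx":0,"wy":0,"wz":0,"tx":0,"ty":0,"tz":0,"jaw":-1},{"wx":0,"wy":0,"wz":0,"tx":0,"ty":0,"tz":0,"jaw":-1}]' 10; python3 g.py
```

```text
time: 11.8
tool_pos: [603.5, 48.3, 149.0]
tcp_rot: [[0.109, 0.985, -0.134], [0.876, -0.031, 0.482], [0.47, -0.17, -0.866]]
force: [0.2, -0.9, 0.3]
gripper_width: 0.795
finger_force: 0.0
time: 12.3
tool_pos: [603.0, 48.6, 148.3]
tcp_rot: [[0.109, 0.985, -0.135], [0.876, -0.031, 0.482], [0.47, -0.171, -0.866]]
force: [-0.2, -0.3, 0.4]
gripper_width: 0.344
finger_force: 0.0
t 12.3 p [603.   48.6 148.3] q [ -8.3  41.9  20.8  93.2 -44.3  69.1  29.5] F [-0.2 -0.3  0.4] w 0.34 ff 0.0
```

```bash
python3 -m inch '[{"wx":0,"wy":0,"wz":0,"tx":0,"ty":0,"tz":0,"jaw":-1},{"wx":0,"wy":0,"wz":0,"tx":0,"ty":0,"tz":0,"jaw":-1},{"wx":0,"wy":0,"wz":0,"tx":0,"ty":0,"tz":0,"jaw":-1},{"wx":0,"wy":0,"wz":0,"tx":0,"ty":0,"tz":0,"jaw":-1},{"wx":0,"wy":0,"wz":0,"tx":0,"ty":0,"tz":0,"jaw":-1},{"wx":0,"wy":0,"wz":0,"tx":0,"ty":0,"tz":0,"jaw":-1}]' 30; python3 -c "
from h import *
s=get_state(); R=np.array(s['tcp_rot']); print('tool F',(R.T@s['force']).round(1),'T',(R.T@s['ft_torque']).round(2))"
```

```text
time: 12.8
tool_pos: [604.0, 48.5, 148.2]
tcp_rot: [[0.109, 0.985, -0.133], [0.876, -0.032, 0.481], [0.47, -0.169, -0.866]]
force: [5.4, -0.2, -3.4]
gripper_width: 0.111
finger_force: 30.1
tool F [-1.2  5.9  2.1] T [-1.41 -0.62  0.11]
```

```bash
python3 -m inch '[{"wx":0,"wy":0,"wz":4,"tx":0,"ty":1,"tz":0,"jaw":-1},{"wx":0,"wy":0,"wz":10,"tx":0,"ty":1,"tz":0,"jaw":-1},{"wx":0,"wy":0,"wz":16,"tx":0,"ty":1,"tz":0,"jaw":-1},{"wx":0,"wy":0,"wz":22,"tx":0,"ty":1,"tz":0,"jaw":-1},{"wx":0,"wy":0,"wz":28,"tx":0,"ty":1,"tz":0,"jaw":-1},{"wx":0,"wy":0,"wz":34,"tx":0,"ty":1,"tz":0,"jaw":-1},{"wx":0,"wy":0,"wz":40,"tx":0,"ty":1,"tz":0,"jaw":-1},{"wx":0,"wy":0,"wz":46,"tx":0,"ty":1,"tz":0,"jaw":-1},{"wx":0,"wy":0,"wz":52,"tx":0,"ty":1,"tz":0,"jaw":-1},{"wx":0,"wy":0,"wz":58,"tx":0,"ty":1,"tz":0,"jaw":-1}]' 40; cat > f.py <<'E'
from h import *
s=get_state(); R=np.array(s['tcp_rot']); print('q',np.round(s['qpos'],1),'tool F',(R.T@s['force']).round(1),'T',(R.T@s['ft_torque']).round(2))
X=np.array([-.264,.965,0]);Y=np.array([-.965,-.264,0]);u=.866*X+np.array([0,0,.5])
y=R[:,0]; print('wing angle (tool x) in u,Y:',np.degrees(np.arctan2(y@Y,y@u)).round(1),'axis err',np.degrees(np.arccos(-R[:,2]@(-.5*X+[0,0,.866]))).round(1))
E
python3 f.py
```

```text
time: 13.63
tool_pos: [606.7, 46.9, 147.0]
tcp_rot: [[0.896, 0.426, -0.129], [0.432, -0.765, 0.478], [0.105, -0.484, -0.869]]
force: [12.7, -2.9, -13.8]
gripper_width: 0.114
finger_force: 40.1
q [-15.8  44.7  32.7  93.4 -51.4  73.4 -23.7] tool F [ 8.7 14.3  9. ] T [-3.07  1.73 -0.2 ]
wing angle (tool x) in u,Y: -77.9 axis err nanf.py:4: RuntimeWarning: invalid value encountered in arccos
  y=R[:,0]; print('wing angle (tool x) in u,Y:',np.degrees(np.arctan2(y@Y,y@u)).round(1),'axis err',np.degrees(np.arccos(-R[:,2]@(-.5*X+[0,0,.866]))).round(1))
```

```bash
python3 -m inch '[{"wx":0,"wy":0,"wz":6,"tx":0.5,"ty":0.5,"tz":0.5,"jaw":-1},{"wx":0,"wy":0,"wz":12,"tx":1,"ty":1,"tz":1,"jaw":-1},{"wx":0,"wy":0,"wz":18,"tx":1,"ty":1.5,"tz":1,"jaw":-1},{"wx":0,"wy":0,"wz":24,"tx":1,"ty":1.5,"tz":1,"jaw":-1},{"wx":0,"wy":0,"wz":28,"tx":1,"ty":1.5,"tz":1,"jaw":-1},{"wx":0,"wy":0,"wz":32,"tx":1,"ty":1.5,"tz":1,"jaw":-1},{"wx":0,"wy":0,"wz":36,"tx":1,"ty":1.5,"tz":1,"jaw":-1}]' ; python3 f.py 2>/dev/null
```

```text
time: 14.22
tool_pos: [607.1, 45.1, 145.9]
tcp_rot: [[0.975, -0.182, -0.13], [-0.099, -0.873, 0.477], [-0.2, -0.452, -0.869]]
force: [8.3, -8.7, -7.6]
gripper_width: 0.109
finger_force: 40.2
q [-19.7  47.1  39.5  93.5 -55.5  76.6 -56.7] tool F [10.5  9.6  1.4] T [-1.82  2.12 -0.17]
wing angle (tool x) in u,Y: -113.9 axis err nan
```

```bash
python3 -m inch '[{"wx":0,"wy":0,"wz":6,"tx":0.5,"ty":0.5,"tz":0,"jaw":-1},{"wx":0,"wy":0,"wz":12,"tx":1,"ty":1,"tz":0,"jaw":-1},{"wx":0,"wy":0,"wz":18,"tx":1,"ty":1,"tz":0,"jaw":-1},{"wx":0,"wy":0,"wz":24,"tx":1,"ty":1,"tz":0,"jaw":-1},{"wx":0,"wy":0,"wz":30,"tx":1,"ty":1,"tz":0,"jaw":-1},{"wx":0,"wy":0,"wz":36,"tx":1,"ty":1,"tz":0,"jaw":-1},{"wx":0,"wy":0,"wz":42,"tx":1,"ty":1,"tz":0,"jaw":-1},{"wx":0,"wy":0,"wz":47,"tx":1,"ty":1,"tz":0,"jaw":-1},{"wx":0,"wy":0,"wz":52,"tx":1,"ty":1,"tz":0,"jaw":-1}]' ; python3 f.py 2>/dev/null
```

```text
time: 14.97
tool_pos: [605.3, 42.8, 144.8]
tcp_rot: [[0.453, -0.881, -0.135], [-0.75, -0.459, 0.476], [-0.481, -0.115, -0.869]]
force: [-0.7, -10.8, -4.2]
gripper_width: 0.113
finger_force: 40.6
q [ -24.4   51.    48.6   93.8  -61.    81.8 -105. ] tool F [ 9.8  6.1 -1.4] T [-1.08  2.28 -0.22]
wing angle (tool x) in u,Y: -166.2 axis err nan
```

```bash
python3 -m inch '[{"wx":0,"wy":0,"wz":6,"tx":0.5,"ty":0.5,"tz":0,"jaw":-1},{"wx":0,"wy":0,"wz":12,"tx":1,"ty":1,"tz":0,"jaw":-1},{"wx":0,"wy":0,"wz":18,"tx":1,"ty":1,"tz":0,"jaw":-1},{"wx":0,"wy":0,"wz":24,"tx":1,"ty":1,"tz":0,"jaw":-1},{"wx":0,"wy":0,"wz":30,"tx":1,"ty":1,"tz":0,"jaw":-1},{"wx":0,"wy":0,"wz":34,"tx":1,"ty":1,"tz":0,"jaw":-1},{"wx":0,"wy":0,"wz":34,"tx":1,"ty":1,"tz":0,"jaw":-1}]' ; python3 f.py 2>/dev/null
```

```text
time: 15.55
tool_pos: [603.3, 42.3, 144.8]
tcp_rot: [[-0.117, -0.983, -0.138], [-0.878, 0.038, 0.478], [-0.465, 0.177, -0.868]]
force: [-6.9, -9.5, 2.0]
gripper_width: 0.111
finger_force: 41.0
q [ -27.    53.8   53.9   94.1  -64.3   85.4 -136.8] tool F [ 8.2  6.8 -5.3] T [-0.81  1.84  0.07]
wing angle (tool x) in u,Y: 159.8 axis err nan
```

```bash
python3 -m inch '[{"wx":0,"wy":0,"wz":0,"tx":0,"ty":0,"tz":0,"jaw":-0.4},{"wx":0,"wy":0,"wz":0,"tx":0,"ty":0,"tz":0,"jaw":0},{"wx":0,"wy":0,"wz":0,"tx":0,"ty":0,"tz":0,"jaw":0},{"wx":0,"wy":0,"wz":0,"tx":0,"ty":0,"tz":0,"jaw":0},{"wx":0,"wy":0,"wz":0,"tx":0,"ty":0,"tz":-10,"jaw":0},{"wx":0,"wy":0,"wz":0,"tx":0,"ty":0,"tz":-25,"jaw":0},{"wx":0,"wy":0,"wz":0,"tx":0,"ty":0,"tz":-42,"jaw":0},{"wx":0,"wy":0,"wz":0,"tx":0,"ty":0,"tz":-55,"jaw":0},{"wx":0,"wy":0,"wz":-4,"tx":0,"ty":0,"tz":-60,"jaw":0},{"wx":0,"wy":0,"wz":-10,"tx":0,"ty":0,"tz":-60,"jaw":0}]' >/dev/null; python3 -m inch '[{"wx":0,"wy":0,"wz":-7,"tx":0,"ty":0,"tz":0,"jaw":0},{"wx":0,"wy":0,"wz":-14,"tx":0,"ty":0,"tz":0,"jaw":0},{"wx":0,"wy":0,"wz":-21,"tx":0,"ty":0,"tz":0,"jaw":0},{"wx":0,"wy":0,"wz":-28,"tx":0,"ty":0,"tz":0,"jaw":0},{"wx":0,"wy":0,"wz":-35,"tx":0,"ty":0,"tz":0,"jaw":0},{"wx":0,"wy":0,"wz":-42,"tx":0,"ty":0,"tz":0,"jaw":0},{"wx":0,"wy":0,"wz":-49,"tx":0,"ty":0,"tz":0,"jaw":0},{"wx":0,"wy":0,"wz":-56,"tx":0,"ty":0,"tz":0,"jaw":0},{"wx":0,"wy":0,"wz":-63,"tx":0,"ty":0,"tz":0,"jaw":0},{"wx":0,"wy":0,"wz":-70,"tx":0,"ty":0,"tz":0,"jaw":0}]' >/dev/null; python3 -m inch '[{"wx":0,"wy":0,"wz":-7,"tx":0,"ty":0,"tz":0,"jaw":0},{"wx":0,"wy":0,"wz":-14,"tx":0,"ty":0,"tz":0,"jaw":0},{"wx":0,"wy":0,"wz":-21,"tx":0,"ty":0,"tz":0,"jaw":0},{"wx":0,"wy":0,"wz":-28,"tx":0,"ty":0,"tz":0,"jaw":0},{"wx":0,"wy":0,"wz":-35,"tx":0,"ty":0,"tz":0,"jaw":0},{"wx":0,"wy":0,"wz":-42,"tx":0,"ty":0,"tz":0,"jaw":0},{"wx":0,"wy":0,"wz":-49,"tx":0,"ty":0,"tz":0,"jaw":0},{"wx":0,"wy":0,"wz":-56,"tx":0,"ty":0,"tz":0,"jaw":0},{"wx":0,"wy":0,"wz":-63,"tx":0,"ty":0,"tz":0,"jaw":0},{"wx":0,"wy":0,"wz":-70,"tx":0,"ty":0,"tz":0,"jaw":0}]'; python3 f.py 2>/dev/null; python3 g.py 611.6 16 198.5 -.132 .4825 -.866  .983 -.038 -.177
```

```text
time: 18.05
tool_pos: [614.4, 15.6, 198.7]
tcp_rot: [[0.583, 0.802, -0.133], [0.745, -0.462, 0.481], [0.324, -0.379, -0.866]]
force: [0.4, -1.2, 0.2]
gripper_width: 0.506
finger_force: 0.0
q [ -9.7  40.8  27.9  89.2 -44.8  77.    0.5] tool F [-0.6  0.8 -0.8] T [-0.34 -0.38  0.06]
wing angle (tool x) in u,Y: -49.4 axis err nan
t 18.05 p [614.4  15.6 198.7] q [ -9.7  40.8  27.9  89.2 -44.8  77.    0.5] F [ 0.4 -1.2  0.2] w 0.51 ff 0.0
shift [-1.4 -2.3  0.7]
turn [ -0.    0.1 -29.2]
turn [1.000e-01 0.000e+00 1.508e+02]
```

```bash
python3 -m inch '[{"wx":0,"wy":0,"wz":-7,"tx":0,"ty":0,"tz":0,"jaw":0},{"wx":0,"wy":0,"wz":-14,"tx":-1,"ty":-1,"tz":0,"jaw":0},{"wx":0,"wy":0,"wz":-21,"tx":-1,"ty":-2,"tz":0,"jaw":0},{"wx":0,"wy":0,"wz":-26,"tx":-1,"ty":-2,"tz":0,"jaw":0},{"wx":0,"wy":0,"wz":-29,"tx":-1,"ty":-2,"tz":0,"jaw":0},{"wx":0,"wy":0,"wz":-29,"tx":-1,"ty":-2,"tz":0,"jaw":0}]' ; python3 g.py 603.7 45 146.5 -.132 .4825 -.866  .983 -.038 -.177
python3 - <<'E'
from h import *
im,d=camera("scene"); cv2.imwrite("pics/s5.png",cv2.resize(im[120:240,270:400],None,fx=4.6,fy=4.6,interpolation=3))
E
```

```text
time: 18.55
tool_pos: [612.2, 15.7, 199.1]
tcp_rot: [[0.125, 0.983, -0.133], [0.875, -0.047, 0.481], [0.467, -0.177, -0.866]]
force: [0.7, 0.9, 0.8]
gripper_width: 0.5
finger_force: 0.0
t 18.55 p [612.2  15.7 199.1] q [ -6.   39.5  22.   89.3 -41.5  74.9  26.8] F [0.7 0.9 0.8] w 0.5 ff 0.0
shift [ 0.  -0.5 60.8]
turn [-0.   0.1 -0.4]
turn [1.000e-01 1.000e-01 1.796e+02]
```

View pics/s5.png

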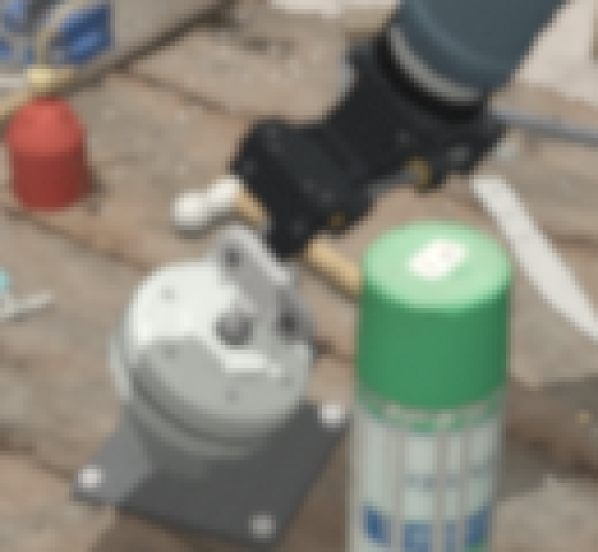

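The wing, at crop (262,280), is back at its half-turn-equivalent angle, aligned with the open fingers at (285,240). I advance, grip and wind the rest.

```bash
python3 -m inch '[{"wx":0,"wy":0,"wz":0,"tx":0,"ty":0,"tz":14,"jaw":0},{"wx":0,"wy":0,"wz":0,"tx":0,"ty":0,"tz":30,"jaw":0},{"wx":0,"wy":0,"wz":0,"tx":0,"ty":0,"tz":46,"jaw":0},{"wx":0,"wy":0,"wz":0,"tx":0,"ty":0,"tz":57,"jaw":0},{"wx":0,"wy":0,"wz":0,"tx":0,"ty":0,"tz":61,"jaw":0},{"wx":0,"wy":0,"wz":0,"tx":0,"ty":0,"tz":61,"jaw":-0.4},{"wx":0,"wy":0,"wz":0,"tx":0,"ty":0,"tz":61,"jaw":-1},{"wx":0,"wy":0,"wz":0,"tx":0,"ty":0,"tz":61,"jaw":-1},{"wx":0,"wy":0,"wz":0,"tx":0,"ty":0,"tz":61,"jaw":-1},{"wx":0,"wy":0,"wz":0,"tx":0,"ty":0,"tz":61,"jaw":-1}]' 30 >/dev/null;  python3 -m inch '[{"wx":0,"wy":0,"wz":0,"tx":0,"ty":0,"tz":0,"jaw":-1},{"wx":0,"wy":0,"wz":0,"tx":0,"ty":0,"tz":0,"jaw":-1},{"wx":0,"wy":0,"wz":0,"tx":0,"ty":0,"tz":0,"jaw":-1},{"wx":0,"wy":0,"wz":0,"tx":0,"ty":0,"tz":0,"jaw":-1}]' 40; python3 f.py 2>/dev/null
```

```text
time: 19.77
tool_pos: [603.6, 46.3, 145.8]
tcp_rot: [[0.126, 0.983, -0.134], [0.875, -0.046, 0.482], [0.467, -0.178, -0.866]]
force: [-2.4, -1.6, 5.5]
gripper_width: 0.11
finger_force: 74.3
q [ -7.7  42.1  20.2  93.1 -44.   68.8  28.5] tool F [ 0.9 -3.2 -5.2] T [ 0.27 -0.41 -0.13]
wing angle (tool x) in u,Y: -20.6 axis err nan
```

```bash
python3 -m inch '[{"wx":0,"wy":0,"wz":5,"tx":0,"ty":0,"tz":0,"jaw":-1},{"wx":0,"wy":0,"wz":11,"tx":0,"ty":0,"tz":0,"jaw":-1},{"wx":0,"wy":0,"wz":17,"tx":0,"ty":0,"tz":0,"jaw":-1},{"wx":0,"wy":0,"wz":23,"tx":0,"ty":0,"tz":0,"jaw":-1},{"wx":0,"wy":0,"wz":29,"tx":0,"ty":0,"tz":0,"jaw":-1},{"wx":0,"wy":0,"wz":35,"tx":0,"ty":0,"tz":0,"jaw":-1},{"wx":0,"wy":0,"wz":41,"tx":0,"ty":0,"tz":0,"jaw":-1},{"wx":0,"wy":0,"wz":47,"tx":0,"ty":0,"tz":0,"jaw":-1},{"wx":0,"wy":0,"wz":53,"tx":0,"ty":0,"tz":0,"jaw":-1},{"wx":0,"wy":0,"wz":59,"tx":0,"ty":0,"tz":0,"jaw":-1}]'; python3 f.py 2>/dev/null
python3 -m inch '[{"wx":0,"wy":0,"wz":4,"tx":0,"ty":0,"tz":0,"jaw":-1},{"wx":0,"wy":0,"wz":8,"tx":0,"ty":0,"tz":0,"jaw":-1},{"wx":0,"wy":0,"wz":12,"tx":0,"ty":0,"tz":0,"jaw":-1},{"wx":0,"wy":0,"wz":16,"tx":0,"ty":0,"tz":0,"jaw":-1},{"wx":0,"wy":0,"wz":19,"tx":0,"ty":0,"tz":0,"jaw":-1},{"wx":0,"wy":0,"wz":22,"tx":0,"ty":0,"tz":0,"jaw":-1},{"wx":0,"wy":0,"wz":24,"tx":0,"ty":0,"tz":0,"jaw":-1}]'; python3 f.py 2>/dev/null
```

```text
time: 20.6
tool_pos: [604.0, 46.0, 145.6]
tcp_rot: [[0.91, 0.394, -0.134], [0.407, -0.776, 0.481], [0.086, -0.492, -0.866]]
force: [-0.1, -2.9, 3.4]
gripper_width: 0.105
finger_force: 73.9
q [-15.3  44.7  32.3  93.5 -51.2  73.4 -25.5] tool F [-1.   0.5 -4.4] T [-0.43 -0.33 -0.21]
wing angle (tool x) in u,Y: -79.9 axis err nan
time: 21.18
tool_pos: [604.0, 45.8, 145.5]
tcp_rot: [[0.991, -0.008, -0.133], [0.058, -0.875, 0.481], [-0.121, -0.484, -0.866]]
force: [-0.9, -2.4, 2.8]
gripper_width: 0.113
finger_force: 73.9
q [-18.1  46.1  36.9  93.7 -54.   75.5 -47.4] tool F [-1.4  0.7 -3.5] T [-0.53 -0.08 -0.18]
wing angle (tool x) in u,Y: -103.8 axis err nan
```

```bash
python3 -m inch '[{"wx":0,"wy":0,"wz":1.5,"tx":0,"ty":0,"tz":0,"jaw":-1},{"wx":0,"wy":0,"wz":3,"tx":0,"ty":0,"tz":0,"jaw":-1},{"wx":0,"wy":0,"wz":4.5,"tx":0,"ty":0,"tz":0,"jaw":-1},{"wx":0,"wy":0,"wz":5,"tx":0,"ty":0,"tz":0,"jaw":-1},{"wx":0,"wy":0,"wz":5,"tx":0,"ty":0,"tz":0,"jaw":-1}]'; python3 f.py 2>/dev/null
```

```text
time: 21.6
tool_pos: [604.0, 45.9, 145.5]
tcp_rot: [[0.987, -0.092, -0.133], [-0.017, -0.877, 0.481], [-0.161, -0.472, -0.867]]
force: [-0.6, -5.2, 5.5]
gripper_width: 0.107
finger_force: 73.7
q [-18.6  46.4  37.8  93.8 -54.6  75.9 -51.9] tool F [-1.4  2.  -7.2] T [-0.7  -0.08 -0.49]
wing angle (tool x) in u,Y: -108.7 axis err nan
```

```bash
python3 -m inch '[{"wx":0,"wy":0,"wz":1.5,"tx":0,"ty":0,"tz":0,"jaw":-1},{"wx":0,"wy":0,"wz":3,"tx":0,"ty":0,"tz":0,"jaw":-1},{"wx":0,"wy":0,"wz":4,"tx":0,"ty":0,"tz":0,"jaw":-1},{"wx":0,"wy":0,"wz":4,"tx":0,"ty":0,"tz":0,"jaw":-1},{"wx":0,"wy":0,"wz":4,"tx":0,"ty":0,"tz":0,"jaw":-1},{"wx":0,"wy":0,"wz":4,"tx":0,"ty":0,"tz":0,"jaw":-1}]'; python3 f.py 2>/dev/null
```

```text
time: 22.1
tool_pos: [604.0, 45.8, 145.5]
tcp_rot: [[0.978, -0.159, -0.134], [-0.076, -0.874, 0.481], [-0.193, -0.46, -0.867]]
force: [-0.6, -5.5, 5.3]
gripper_width: 0.115
finger_force: 70.6
q [-19.1  46.7  38.5  93.8 -55.   76.3 -55.5] tool F [-1.2  2.5 -7.1] T [-0.81 -0.09 -0.92]
wing angle (tool x) in u,Y: -112.6 axis err nan
```

Torque rose from 0.18 to 0.92 N m with no further turn, at the predicted stop angle, so the key is fully wound. I release and retract.

```bash
python3 -m inch '[{"wx":0,"wy":0,"wz":4,"tx":0,"ty":0,"tz":0,"jaw":-0.4},{"wx":0,"wy":0,"wz":0,"tx":0,"ty":0,"tz":0,"jaw":0},{"wx":0,"wy":0,"wz":0,"tx":0,"ty":0,"tz":0,"jaw":0},{"wx":0,"wy":0,"wz":0,"tx":0,"ty":0,"tz":0,"jaw":0},{"wx":0,"wy":0,"wz":0,"tx":0,"ty":0,"tz":-10,"jaw":0},{"wx":0,"wy":0,"wz":0,"tx":0,"ty":0,"tz":-25,"jaw":0},{"wx":0,"wy":0,"wz":0,"tx":0,"ty":0,"tz":-45,"jaw":0},{"wx":0,"wy":0,"wz":0,"tx":0,"ty":0,"tz":-65,"jaw":0},{"wx":0,"wy":0,"wz":0,"tx":0,"ty":0,"tz":-80,"jaw":0},{"wx":0,"wy":0,"wz":0,"tx":0,"ty":0,"tz":-90,"jaw":0}]'; python3 g.py 710 38 225 0 0 -1 .264 -.965 0
python3 - <<'E'
from h import *
im,d=camera("top"); cv2.imwrite("pics/t6.png",cv2.resize(im[130:240,230:370],None,fx=4.6,fy=4.6,interpolation=3))
E
```

```text
time: 22.93
tool_pos: [616.4, 1.5, 225.2]
tcp_rot: [[0.978, -0.161, -0.132], [-0.079, -0.873, 0.481], [-0.193, -0.46, -0.867]]
force: [0.1, -0.4, -0.1]
gripper_width: 0.5
finger_force: 0.0
t 22.9333 p [616.4   1.5 225.2] q [-16.3  43.1  41.5  87.9 -50.7  84.6 -58.5] F [ 0.1 -0.4 -0.1] w 0.5 ff 0.0
shift [ 88.7 -46.9   5.4]
turn [-29.5   6.  -22.2]
turn [  8.2  40.8 152.5]
```

View pics/t6.png

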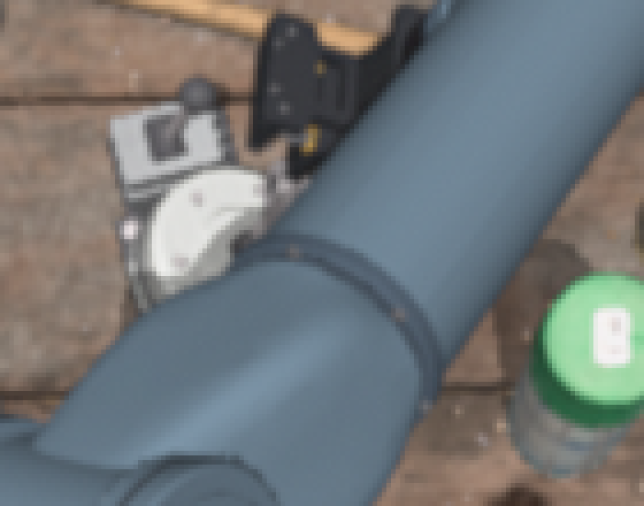

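The lever ball is still at the front, at crop (200,97), and the arm hides the wing. I go to the front of the ball with the fingers shut.

```bash
python3 -m inch '[{"wx":-3,"wy":0.6,"wz":-2.2,"tx":8,"ty":-5,"tz":0,"jaw":-0.3},{"wx":-7,"wy":1.4,"wz":-5.2,"tx":20,"ty":-11,"tz":1,"jaw":-0.6},{"wx":-11,"wy":2.3,"wz":-8.3,"tx":34,"ty":-19,"tz":2,"jaw":-1},{"wx":-15,"wy":3.1,"wz":-11.3,"tx":48,"ty":-26,"tz":3,"jaw":-1},{"wx":-19,"wy":3.9,"wz":-14.3,"tx":62,"ty":-33,"tz":4,"jaw":-1},{"wx":-23,"wy":4.7,"wz":-17.3,"tx":74,"ty":-40,"tz":5,"jaw":-1},{"wx":-27,"wy":5.5,"wz":-20.3,"tx":84,"ty":-45,"tz":5,"jaw":-1},{"wx":-29.5,"wy":6,"wz":-22.2,"tx":89,"ty":-47,"tz":5,"jaw":-1},{"wx":-29.5,"wy":6,"wz":-22.2,"tx":89,"ty":-47,"tz":5,"jaw":-1}]'; python3 g.py 710.4 38 128 0 0 -1 .264 -.965 0
python3 - <<'E'
from h import *
im,d=camera("top"); print([ (r["conf"],np.round(r["location"])) for r in find_in("top","lock_lever_tip")])
E
```

```text
time: 23.73
tool_pos: [709.7, 44.8, 221.8]
tcp_rot: [[0.962, 0.273, -0.002], [0.273, -0.962, 0.002], [-0.001, -0.003, -1.0]]
force: [0.8, 1.5, 0.0]
gripper_width: 0.004
finger_force: 0.0
t 23.7333 p [709.7  44.8 221.8] q [-34.1  45.8  47.4  80.2 -34.6  69.  -57.2] F [0.8 1.5 0. ] w 0.0 ff 0.0
shift [-1.1  7.  93.8]
turn [-0.1  0.1  0.5]
turn [-1.000e-01 -2.000e-01 -1.795e+02]
[]
```

```bash
python3 -m inch '[{"wx":0,"wy":0,"wz":0,"tx":-1,"ty":4,"tz":5,"jaw":-1},{"wx":0,"wy":0,"wz":0,"tx":-1,"ty":7,"tz":20,"jaw":-1},{"wx":0,"wy":0,"wz":0,"tx":-1,"ty":7,"tz":40,"jaw":-1},{"wx":0,"wy":0,"wz":0,"tx":-1,"ty":7,"tz":60,"jaw":-1},{"wx":0,"wy":0,"wz":0,"tx":-1,"ty":7,"tz":78,"jaw":-1},{"wx":0,"wy":0,"wz":0,"tx":-1,"ty":7,"tz":90,"jaw":-1},{"wx":0,"wy":0,"wz":0,"tx":-1,"ty":7,"tz":94,"jaw":-1},{"wx":0,"wy":0,"wz":0,"tx":-1,"ty":7,"tz":94,"jaw":-1}]'; python3 g.py 684 134.5 128
python3 - <<'E'
from h import *
im,d=camera("top"); cv2.imwrite("pics/t7.png",cv2.resize(im[110:230,220:360],None,fx=4.6,fy=4.6,interpolation=3))
E
```

```text
time: 24.5
tool_pos: [709.3, 32.3, 127.2]
tcp_rot: [[0.964, 0.264, -0.004], [0.264, -0.964, 0.002], [-0.003, -0.003, -1.0]]
force: [0.5, -0.0, -0.1]
gripper_width: 0.001
finger_force: 0.0
t 24.5 p [709.3  32.3 127.2] q [-31.7  51.3  43.9  83.9 -38.4  60.7 -54. ] F [ 0.5 -0.  -0.1] w 0.0 ff 0.0
shift [   2.6 -105.3   -0.6]
```

View pics/t7.png

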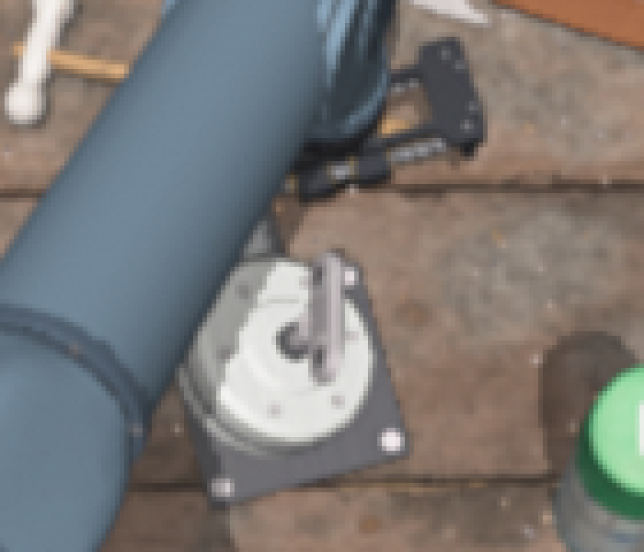

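The wing now stands nearly across the slope, from (330,258) to (322,378), as expected at the stop. One quick depth check of its angle before I push the lever.

```bash
python3 - <<'E'
from h import *
im,d=camera("top"); P=cloud("top",d)
X=np.array([-.264,.965,0]);Y=np.array([-.965,-.264,0]);n=-.5*X+.866*np.array([0,0,1]);u=.866*X+np.array([0,0,.5])
r=(P-[604.5,37,161])[d>0]; ab=np.c_[r@u,r@Y,r@n]; k=ab[(np.abs(ab[:,2])<22)&(np.hypot(ab[:,0],ab[:,1])<52)]
l=cv2.fitLine(k[:,:2].astype(np.float32),cv2.DIST_HUBER,0,.01,.01).ravel(); print(len(k),k.min(0),k.max(0),np.degrees(np.arctan2(l[1],l[0])))
E
```

```text
204 [-13.92174893 -44.28040466 -21.30007495] [16.26997502 41.74415735 16.50107391] 73.77107
```

Measured 73.8°, predicted 73.5° at the stop, so the key is fully wound. Now the lever.

```bash
python3 -m inch '[{"wx":0,"wy":0,"wz":0,"tx":1,"ty":-10,"tz":0,"jaw":-1},{"wx":0,"wy":0,"wz":0,"tx":2,"ty":-20,"tz":0,"jaw":-1},{"wx":0,"wy":0,"wz":0,"tx":2,"ty":-30,"tz":0,"jaw":-1},{"wx":0,"wy":0,"wz":0,"tx":2,"ty":-39,"tz":0,"jaw":-1},{"wx":0,"wy":0,"wz":0,"tx":2,"ty":-48,"tz":0,"jaw":-1},{"wx":0,"wy":0,"wz":0,"tx":2,"ty":-56,"tz":0,"jaw":-1},{"wx":0,"wy":0,"wz":0,"tx":2,"ty":-64,"tz":0,"jaw":-1},{"wx":0,"wy":0,"wz":0,"tx":2,"ty":-72,"tz":0,"jaw":-1},{"wx":0,"wy":0,"wz":0,"tx":2,"ty":-80,"tz":0,"jaw":-1},{"wx":0,"wy":0,"wz":0,"tx":2,"ty":-86,"tz":0,"jaw":-1}]'; python3 f.py 2>/dev/null; python3 -m inch '[{"wx":0,"wy":0,"wz":0,"tx":0,"ty":-4,"tz":0,"jaw":-1},{"wx":0,"wy":0,"wz":0,"tx":0,"ty":-8,"tz":0,"jaw":-1},{"wx":0,"wy":0,"wz":0,"tx":0,"ty":-11,"tz":0,"jaw":-1},{"wx":0,"wy":0,"wz":0,"tx":0,"ty":-13,"tz":0,"jaw":-1},{"wx":0,"wy":0,"wz":0,"tx":0,"ty":-13,"tz":0,"jaw":-1}]'; python3 f.py 2>/dev/null
```

```text
time: 25.43
tool_pos: [688.8, 118.0, 128.6]
tcp_rot: [[0.964, 0.267, -0.002], [0.267, -0.964, 0.002], [-0.002, -0.003, -1.0]]
force: [0.8, -0.2, -1.2]
gripper_width: 0.006
finger_force: 0.4
q [-39.7  50.2  44.3  86.1 -38.6  59.8 -60.3] tool F [0.7 0.4 1.2] T [-0.14 -0.14 -0.02]
wing angle (tool x) in u,Y: -89.9 axis err 29.9
time: 25.85
tool_pos: [685.7, 129.5, 128.9]
tcp_rot: [[0.964, 0.266, -0.002], [0.266, -0.964, 0.002], [-0.001, -0.002, -1.0]]
force: [0.0, -0.8, -0.8]
gripper_width: 0.004
finger_force: 0.1
q [-40.8  50.1  44.4  86.3 -38.6  59.7 -61.3] tool F [-0.2  0.8  0.8] T [-0.06 -0.18  0.03]
wing angle (tool x) in u,Y: -89.9 axis err 29.9
```

```bash
python3 -m inch '[{"wx":0,"wy":0,"wz":0,"tx":0,"ty":-3,"tz":0,"jaw":-1},{"wx":0,"wy":0,"wz":0,"tx":0,"ty":-5,"tz":0,"jaw":-1},{"wx":0,"wy":0,"wz":0,"tx":0,"ty":-6,"tz":0,"jaw":-1},{"wx":0,"wy":0,"wz":0,"tx":0,"ty":-6,"tz":0,"jaw":-1}]'; python3 -m inch '[{"wx":0,"wy":0,"wz":0,"tx":0,"ty":-2,"tz":0,"jaw":-1},{"wx":0,"wy":0,"wz":0,"tx":0,"ty":-4,"tz":0,"jaw":-1},{"wx":0,"wy":0,"wz":0,"tx":0,"ty":-4,"tz":0,"jaw":-1}]';python3 f.py 2>/dev/null;  python3 - <<'E'
from h import *
im,d=camera("scene"); cv2.imwrite("pics/s8.png",cv2.resize(im[100:230,260:400],None,fx=4.6,fy=4.6,interpolation=3))
E
```

```text
time: 26.18
tool_pos: [684.9, 131.9, 129.2]
tcp_rot: [[0.965, 0.264, 0.0], [0.264, -0.965, -0.002], [-0.0, 0.002, -1.0]]
force: [1.7, -6.7, -1.8]
gripper_width: -0.001
finger_force: 2.4
time: 26.43
tool_pos: [684.7, 132.3, 129.4]
tcp_rot: [[0.965, 0.262, 0.002], [0.262, -0.965, -0.007], [0.0, 0.007, -1.0]]
force: [5.5, -12.1, -3.6]
gripper_width: 0.002
finger_force: 5.3
q [-41.5  50.1  44.7  86.5 -38.4  59.5 -62. ] tool F [ 2.1 13.1  3.7] T [-2.73  0.2   0.01]
wing angle (tool x) in u,Y: -90.1 axis err 30.4
```

View pics/s8.png

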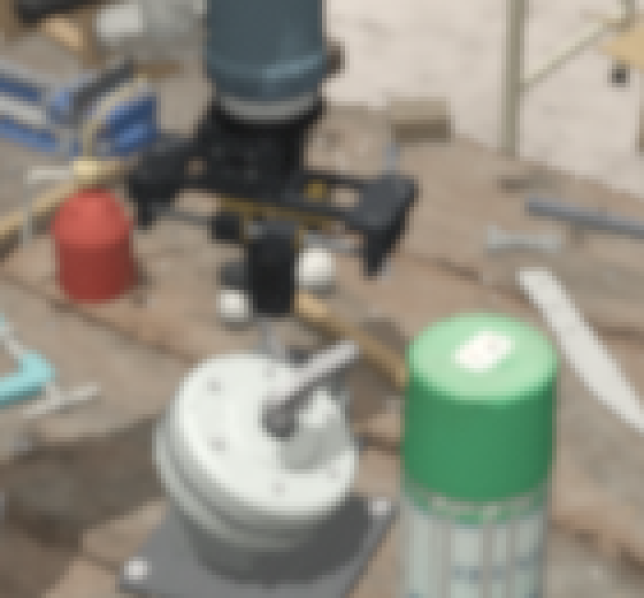

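The lever is at its hard stop: force is rising, the tool is where predicted, and the dark ball shows behind the fingers at (235,275). I back off and go up.

```bash
python3 -m inch '[{"wx":0,"wy":0,"wz":0,"tx":0,"ty":8,"tz":0,"jaw":-1},{"wx":0,"wy":0,"wz":0,"tx":0,"ty":20,"tz":0,"jaw":-1},{"wx":0,"wy":0,"wz":0,"tx":0,"ty":40,"tz":0,"jaw":-1},{"wx":0,"wy":0,"wz":0,"tx":0,"ty":60,"tz":-5,"jaw":-1},{"wx":0,"wy":0,"wz":0,"tx":0,"ty":75,"tz":-20,"jaw":-1},{"wx":0,"wy":0,"wz":0,"tx":0,"ty":85,"tz":-45,"jaw":-1},{"wx":0,"wy":0,"wz":0,"tx":0,"ty":90,"tz":-75,"jaw":-1},{"wx":0,"wy":0,"wz":0,"tx":0,"ty":90,"tz":-105,"jaw":-1},{"wx":0,"wy":0,"wz":0,"tx":0,"ty":90,"tz":-125,"jaw":-1},{"wx":0,"wy":0,"wz":0,"tx":0,"ty":90,"tz":-130,"jaw":-1}]';  python3 - <<'E'
from h import *
im,d=camera("scene"); P=cloud("scene",d)
cv2.imwrite("pics/s9.png",cv2.resize(im[110:290,190:400],None,fx=3.3,fy=3.3,interpolation=3))
X=np.array([-.264,.965,0]);Y=np.array([-.965,-.264,0])
r=(P-[596,76.9,0]); a=np.dstack([r@X,r@Y,r[...,2]]); m=(d>0)&(np.abs(a[...,1]+100)<18)&(a[...,2]>135)&(a[...,2]<175)&(np.abs(a[...,0])<110); print("lever tip in balancer frame",m.sum(),a[m].mean(0))
print([ (r["conf"],np.round(r["location"])) for r in find_in("scene","lube_can")])
E
```

```text
time: 27.32
tool_pos: [709.1, 51.3, 263.2]
tcp_rot: [[0.964, 0.266, 0.004], [0.266, -0.964, 0.003], [0.005, -0.002, -1.0]]
force: [0.3, 0.3, 0.7]
gripper_width: 0.007
finger_force: 0.0
lever tip in balancer frame 63 [ 55.29470127 -95.23820317 154.53707816]
[(0.84, array([428., 277., 135.])), (0.59, array([ 470., -171.,  204.])), (0.24, array([570.,  56.,  84.]))]
```

View pics/s9.png

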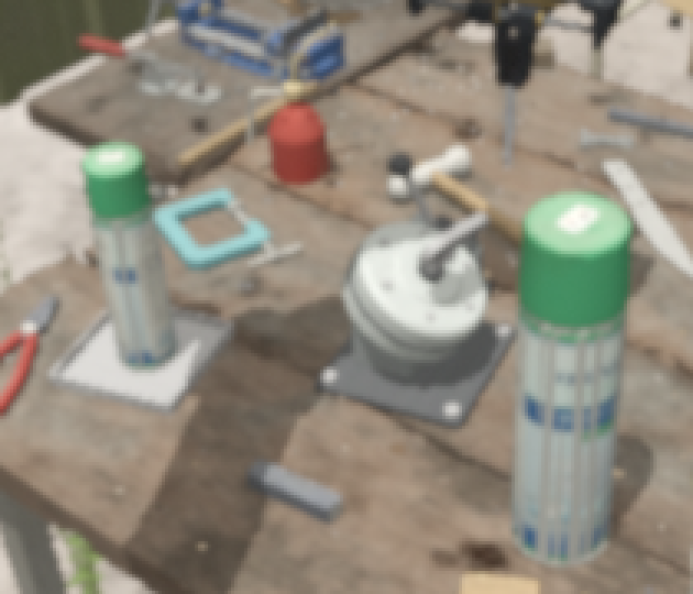

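The can stands in the tray at (130,255), the wing is at its stop at (455,240), and the lever is over to the back with its ball at (400,163), balancer x about +55. The arm is clear, so I hand in.

```bash
python3 -c "
from rig import finish_job; print(finish_job())"
```

```text
the job is handed in; nothing more can be done
None
```

The job is handed in at about 27 s of the 72 s limit: the small spray can stands upright in the tray, the key is wound to its stop (wing at 73.8°, 73.5° expected there), the lock lever is over to the back, and the arm is clear; the hand-in returned no verdict.

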